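Index the seed hopper over the marked row and hold it

ROBOT

A 7-joint arm with a two-finger parallel gripper is mounted at the origin on the work surface. World frame = base frame: x ahead of the robot, y to its left, z up, the work surface at z = 0. Lengths are in m, angles in rad, forces in N, time in s.
With the tool pointing down it reaches from about 0.425 to 0.825 m from the base axis. Payload 3.6 kg.
Tool frame: the origin (TCP) lies where the fingers leave the gripper's body, on its centre line; the fingertips stand 73 mm ahead of it and the grasp point (between the pads) lies 54 mm ahead of it; x points along the fingers, y is the direction in which the jaws open and shut, and the axes are right-handed (so a half turn about x gives the same grasp; the last joint's range is limited). The gripper opens to 85 mm and grips with 20 to 120 N. Pads are 22 mm wide; open, the fingers measure 114 mm over their backs; the gripper's body (76 mm by 85 mm) begins 54 mm behind the grasp point. The pads swing forward as they close: fully open they stand 13 mm farther back than shut.
Start: joints at [1.155, 0.615, -0.013, 1.423, 0.008, 1.103, -0.04], TCP at [0.247, -0.601, 0.304] pointing down, gripper open.
Joint ranges: [-3.12, 3.12], [-0.3, 2.06], [-1.34, 1.32], [0.26, 2.42], [-1.36, 4.5], [0.01, 1.98], [-2.84, 2.84]. Speed limits (rad/s): [2.79, 2.79, 3.14, 3.14, 3.14, 3.14, 3.14].

INTERFACE

Orientations are given as a unit quaternion [x, y, z, w].
In Python, from station import arm, snapshot, camera_info, ticket gives the robot as it stands. Calls block until the motion is done:
- arm.movep(position, orientation): joint-space move of the TCP to a pose.
- arm.line_to(position, velocity=0.15, ori=None): straight line of the TCP; ori=None keeps the orientation; velocity is the mean speed in m/s.
- arm.move_j(angles): joint-space move.
- arm.move_gripper(opening, effort=None): opening from 0.0 (shut) to 1.0 (fully open); effort is the grip in N (None keeps the last); returns when the fingers have stopped.
- arm.pause(seconds).
- arm.ik(position, orientation): joint angles nearest the present ones, or None.
- snapshot(name): name is "side" or "top" or "wrist"; returns the picture (384x512x3 uint8, blue, green, red); there is no depth.
- camera_info(name): a dict with "fx", "fy", "cx", "cy" (pixels), "dist_coeffs" ([k1, k2, p1, p2, k3] as OpenCV has them; the pictures are not rectified), "R" (3x3) and "t" (3): a world point X has camera coordinates R X + t; the wrist camera has in their place "T_tool_cam" (4x4, takes a point from camera to tool coordinates, whose origin is the TCP and whose axes are the tool frame's). Camera axes: x right, y down, z forward; pixel columns grow to the right and rows downward; lengths in m; the calibration is good to about 2 mm. A picture is of the moment at which its call begins: read the wrist's pose just before it. camera_info takes no time and is no camera call.
A pose or a line that the arm cannot do raises arm.MotionError and nothing moves.
- ticket.finish_job(): hands the job in, once; it reports no verdict.
Readings, each from a call of its own:
- arm.read_time(): time.
- arm.read_joint_positions(): joint angles.
- arm.read_dq(): joint speeds.
- arm.read_effort(): joint torques, N m.
- arm.read_tool_pos(): TCP position.
- arm.read_eef_rot(): TCP orientation.
- arm.read_ft_force(): force on the tool from outside, world axes, zero at the start.
- arm.read_wrist_torque(): the same for the moment, N m.
- arm.read_opening(): opening from 0.0 (shut) to 1.0 (fully open).
Only numpy, scipy, OpenCV 4.12 (cv2) and the standard library are available. Lean on these libraries where they do the work, as an engineer would, in place of code of your own. Each camera call takes 0.05 s, during which the arm holds its last target.

TASK

Get the sowing bench ready for the marked row: first press the red hold-down lever down until its catch keeps it down by itself over the tray's rim, and take your hand off it. Then grip the orange block of the seed hopper and slide it along its rail until its ball clicks into the notch of the yellow index block, and finish while still gripping it there. Leave the tray, the red bottle, the potted seedling and the seed tin where they stand.

Things in the scene. Friction and masses are not known exactly. Their poses are not given: they have to be found in the camera images.
- sower: Fixed sowing bench: plywood board 280 x 450 x 15 mm that carries all. Origin on the table under it (board spans x -135..145, y -260..190 mm); z up, y along the rail, x away from the robot at yaw 0; yaw within 0.3 rad. Rail: aluminium bar 22 mm wide along y at x 75 mm, top 100 mm above the table, on dark posts at y -115 and 175 mm.
- hold_down (a joint): Angle of the sprung lever, rad: 0 up (slopes up 26 deg, as at the start), grows as it is pressed, 0.45 level, 0.52 end stop. Its spring lifts it again if let go early: the catch ball resists from about 0.14, is passed at 0.30 and snaps it on; let go after that it stays at about 0.44. Takes about 2 to 7 N down on the paddle.
- paddle (a point): Top centre of the red paddle at the lever's free end (46 mm along bench x, 42 along y, 10 thick). Hinge axis along bench x through bench y -225, z 75 mm, at x -50; lever points to bench +y, paddle centre 100 mm from the axis. Its top is about 124 mm above the table when up, 81 when level, shifting some 13 mm to bench +y. Free above.
- hopper (a joint): Travel of the seed hopper along the rail, m: 0 to 0.19, growing towards bench +y. It slides with about 1 N of friction and stays where it is left. Starts between 0 and 0.05.
- grip (a point): Middle of the hopper's orange grip block, 150 mm above the table. Block: 22 mm along the rail (bench y), 46 across (bench x), from 125 to 172 mm above the table, on a flat black saddle 56 mm long, 50 across. Free room for a finger at both ends along the rail, and above. A green funnel (52 mm wide, top at 124 mm) sits 115 mm to bench -x.
- ball (a point): Centre of the 10 mm spring-loaded steel ball under the brass barrel of the hopper, when fully out: 40 mm to bench +x of the grip block's middle and 59 mm below it. It moves with the hopper.
- notch (a point): Where the ball's centre lies when in the notch, between two rounded ridges along bench x, 13 mm apart. The ball meets the first ridge 11 to 13 mm before the notch, resists with up to about 10 N, tops it 6.5 mm before, then is pulled into the notch; the second ridge does the same. Always to bench +y of the hopper's start, at hopper travel 0.09 to 0.15.
- tray: Green seed tray with black cells, 150 x 280 x 40 mm, about 0.8 kg, loose on the board. Origin at the centre of its underside, z up, long side along its y. Its rim is 55 mm above the table.
- feed: Red plastic bottle with white cap, 56 mm across, 150 mm tall, upright on the table. Origin at the centre of its underside, z up.
- pot: Black plant pot with a green seedling, 80 mm across, 72 mm tall (120 mm with the leaves), upright on the table. Origin at the centre of its underside, z up.
- tin: Small seed tin with a paper label, 48 mm across, 55 mm tall, upright on the board. Origin at the centre of its underside, z up.
- index: Yellow index block, fixed on the ledge at the rail's bench +x side: 44 mm along the rail, 36 across, top 83 mm above the table, ridges 6 mm higher; a black line on its far face marks the notch, in the middle of its length. Origin under the notch, 70 mm above the table; its axes are the bench's.

How it is judged:
By the outcome, as a careful person would: the job done as asked, in the order asked, and still so for the second after the job is handed in, while the arm keeps its last pose, push and grip.
It also fails if it takes over 59 s, if anything falls off the work surface, if the arm or the gripper's body presses on something with over 40 N, if the wrist force passes 120 N, or if a joint passes its speed limit or range.

## Working session

There is one attempt and no reset: what is moved stays moved. The work goes in short steps, each a Python script; the robot and the scene stay as the last script left them, time stands still between calls to the robot, and variables do not carry over. Pictures are saved under pics/ and viewed, and the job is handed in when it is done.

```bash
mkdir -p pics; ls; python3 - <<'E'
from station import arm, snapshot, camera_info, ticket
import cv2
for n in ("side","top","wrist"):
    cv2.imwrite(f"pics/{n}0.png",snapshot(n)); print(n,camera_info(n))
print(arm.read_time(),arm.read_tool_pos(),arm.read_eef_rot(),arm.read_opening())
E
```

```text
pics
side {'fx': 432.4280764334842, 'fy': 432.4280764334842, 'cx': 258.50172400090565, 'cy': 190.25574423587028, 'dist_coeffs': array([0.02146212, 0.        , 0.        , 0.        , 0.        ]), 'R': array([[-0.94218126, -0.33491054,  0.0113754 ],
       [-0.23121481,  0.62514047, -0.74547911],
       [ 0.24255759, -0.70500661, -0.66643191]]), 't': array([0.56418942, 0.16850065, 0.90769326])}
top {'fx': 352.5073217399904, 'fy': 352.5073217399904, 'cx': 262.0430325162754, 'cy': 184.4320227611554, 'dist_coeffs': array([0.02913381, 0.        , 0.        , 0.        , 0.        ]), 'R': array([[-0.01098271, -0.99917124, -0.03919452],
       [-0.99922974,  0.01244327, -0.03721693],
       [ 0.03767379,  0.03875559, -0.99853828]]), 't': array([0.10428738, 0.5412149 , 0.98014545])}
wrist {'fx': 277.33379079872856, 'fy': 277.33379079872856, 'cx': 256.1977948737184, 'cy': 189.23637643284195, 'dist_coeffs': array([0.02248419, 0.        , 0.        , 0.        , 0.        ]), 'T_tool_cam': array([[-5.62212859e-05, -3.01533090e-01,  9.53455711e-01,
        -7.15053696e-02],
       [ 9.99999954e-01, -2.99829902e-04, -3.58562573e-05,
         3.67414807e-04],
       [ 2.96686380e-04,  9.53455665e-01,  3.01533093e-01,
        -7.64127353e-02],
       [ 0.00000000e+00,  0.00000000e+00,  0.00000000e+00,
         1.00000000e+00]])}
0.15 [ 0.24683316 -0.60082723  0.30299538] [-0.69356537 -0.13766623  0.69386348 -0.13626646] 1.0021829266055493
```

View pics/side0.png

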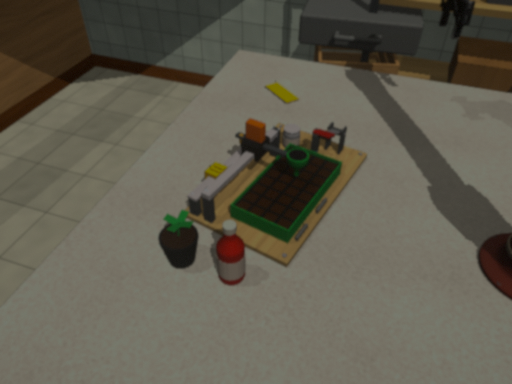

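View pics/top0.png

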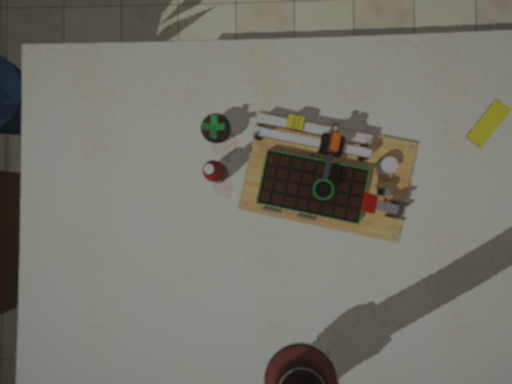

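The side view shows the paddle at about (323,134), the orange block at (255,131) and the index block at (216,170). In the top view, where image right is world -y, I see the paddle at (369,203), the orange block at (335,142), the index at (296,122), the funnel ring at (323,189) and the board corners at about (240,208), (399,241) and (418,142). Next I'll mask and triangulate these.

```bash
cat > h.py <<'E'
import numpy as np, cv2
from station import arm, snapshot, camera_info, ticket
from scipy.spatial.transform import Rotation as Rr
def cam(n, pose=None):
    c=camera_info(n); K=np.array([[c['fx'],0,c['cx']],[0,c['fy'],c['cy']],[0,0,1]])
    if 'R' in c: R,t=c['R'],c['t']
    else:
        p,q=pose; T=np.eye(4); T[:3,:3]=Rr.from_quat(q).as_matrix(); T[:3,3]=p
        W=np.linalg.inv(T@c['T_tool_cam']); R,t=W[:3,:3],W[:3,3]
    return K,c['dist_coeffs'],R,t
def ray(C,uv):
    K,d,R,t=C; p=cv2.undistortPoints(np.array([[uv]],float),K,d)[0,0]
    v=R.T@np.array([p[0],p[1],1]); return -R.T@t, v/np.linalg.norm(v)
def onz(C,uv,z):
    o,v=ray(C,uv); return o+v*(z-o[2])/v[2]
def proj(C,X):
    K,d,R,t=C; return cv2.projectPoints(np.atleast_2d(np.array(X,float)),cv2.Rodrigues(R)[0],t,K,d)[0][:,0]
def tri(C1,a,C2,b):
    o1,v1=ray(C1,a);o2,v2=ray(C2,b)
    s=np.linalg.lstsq(np.c_[v1,-v2],o2-o1,rcond=None)[0]
    p,q=o1+s[0]*v1,o2+s[1]*v2; return (p+q)/2,np.linalg.norm(p-q)
def blobs(im,lo,hi,amin=15):
    m=cv2.inRange(cv2.cvtColor(im,cv2.COLOR_BGR2HSV),lo,hi)
    n,l,s,c=cv2.connectedComponentsWithStats(m)
    return [(s[i],c[i].round(1),l==i) for i in range(1,n) if s[i,4]>=amin]
E
python3 - <<'E'
from h import *
T=cv2.imread('pics/top0.png');S=cv2.imread('pics/side0.png')
for nm,im in(('top',T),('side',S)):
    for k,lo,hi in(('orange',(6,150,90),(17,255,255)),('yellow',(22,150,90),(33,255,255)),('red',(0,150,60),(5,255,255)),('red2',(170,150,60),(180,255,255)),('wood',(10,60,90),(25,170,255))):
        print(nm,k,[(list(s),list(c)) for s,c,_ in blobs(im,lo,hi,30)][:6])
c=cv2.resize(T[90:260,220:440],None,fx=3.5,fy=3.5,interpolation=cv2.INTER_CUBIC);cv2.imwrite('pics/top_c.png',c)
c=cv2.resize(S[90:280,150:390],None,fx=3.3,fy=3.1,interpolation=cv2.INTER_CUBIC);cv2.imwrite('pics/side_c.png',c)
C=cam('top')
for uv in((239.5,208.5),(399,241),(418,142)):print(onz(C,uv,.015))
E
```

```text
top orange [([np.int32(329), np.int32(131), np.int32(12), np.int32(21), np.int32(184)], [np.float64(334.7), np.float64(141.2)])]
top yellow [([np.int32(468), np.int32(101), np.int32(41), np.int32(45), np.int32(778)], [np.float64(488.1), np.float64(122.8)]), ([np.int32(287), np.int32(114), np.int32(17), np.int32(16), np.int32(204)], [np.float64(294.9), np.float64(121.9)])]
top red [([np.int32(205), np.int32(169), np.int32(18), np.int32(11), np.int32(96)], [np.float64(214.7), np.float64(175.2)]), ([np.int32(360), np.int32(193), np.int32(17), np.int32(19), np.int32(249)], [np.float64(367.9), np.float64(202.5)])]
top red2 []
top wood [([np.int32(274), np.int32(127), np.int32(47), np.int32(12), np.int32(169)], [np.float64(297.3), np.float64(132.0)]), ([np.int32(365), np.int32(134), np.int32(53), np.int32(57), np.int32(1395)], [np.float64(395.4), np.float64(156.6)]), ([np.int32(239), np.int32(137), np.int32(164), np.int32(105), np.int32(3182)], [np.float64(309.5), np.float64(198.2)]), ([np.int32(346), np.int32(154), np.int32(12), np.int32(7), np.int32(54)], [np.float64(351.4), np.float64(1
[... 1203 characters left out ...]
 np.float64(0.9)]), ([np.int32(475), np.int32(0), np.int32(37), np.int32(12), np.int32(217)], [np.float64(492.0), np.float64(6.3)]), ([np.int32(319), np.int32(52), np.int32(26), np.int32(15), np.int32(96)], [np.float64(329.1), np.float64(61.2)]), ([np.int32(460), np.int32(56), np.int32(12), np.int32(5), np.int32(32)], [np.float64(465.7), np.float64(58.4)]), ([np.int32(392), np.int32(71), np.int32(37), np.int32(9), np.int32(167)], [np.float64(412.1), np.float64(75.0)]), ([np.int32(245), np.int32(117), np.int32(21), np.int32(18), np.int32(63)], [np.float64(254.8), np.float64(122.9)])]
[0.47550455 0.16186492 0.015     ]
[ 0.38282861 -0.27527225  0.015     ]
[ 0.6538944  -0.33335311  0.015     ]
```

View pics/top_c.png

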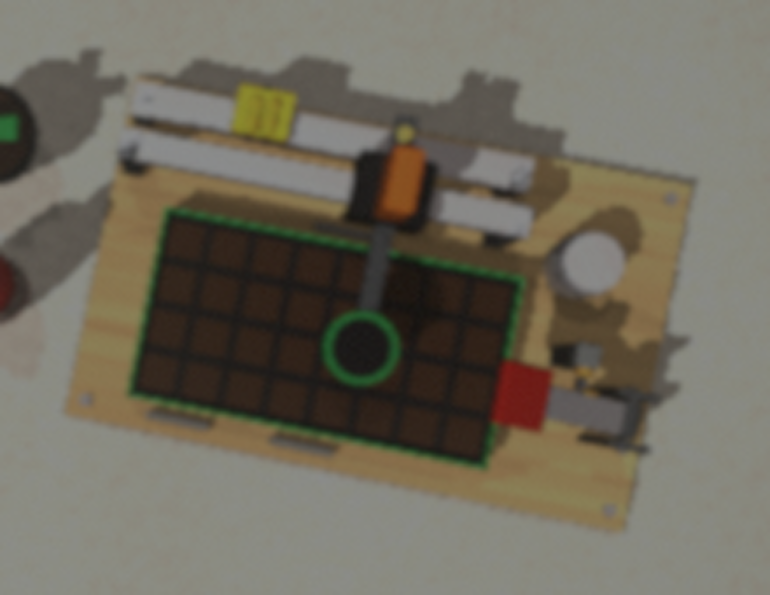

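View pics/side_c.png

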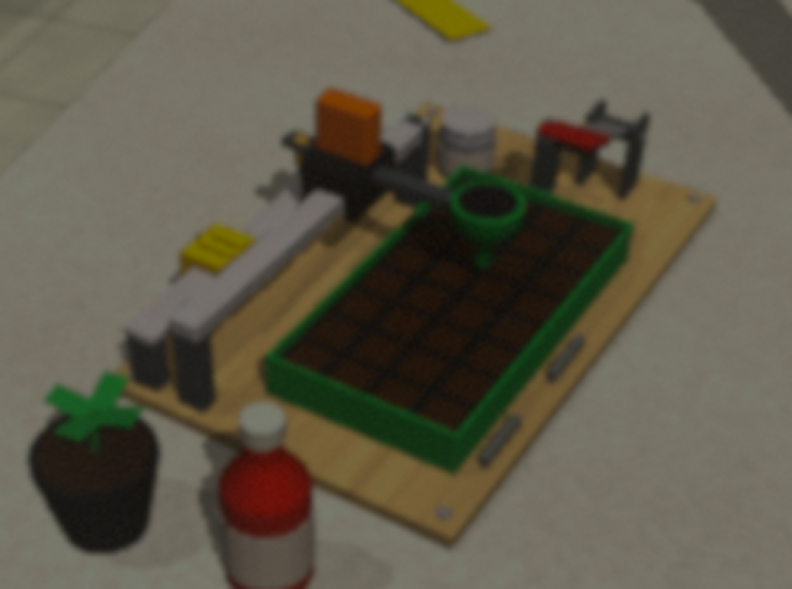

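```bash
cat >> h.py <<'E'
yaw=-0.21
E
python3 - <<'E'
from h import *
T=cam('top');S=cam('side')
cs=np.array([onz(T,u,.015)[:2] for u in((239.5,208.5),(399,241),(418,142))]);b=np.array([[-.135,.19],[-.135,-.26],[.145,-.26]])
# rigid fit
H=(b-b.mean(0)).T@(cs-cs.mean(0)); yw=np.arctan2(H[0,1]-H[1,0],H[0,0]+H[1,1]); R=np.array([[np.cos(yw),-np.sin(yw)],[np.sin(yw),np.cos(yw)]])
o=cs.mean(0)-R@b.mean(0); print('yaw',yw,'o',o,'res',cs-(b@R.T+o))
w2b=lambda p:R.T@(np.array(p)[:2]-o)
print('paddle tri',tri(T,(367.9,202.5),S,(323.2,133.3)),'onz',onz(T,(368.5,202.7),.124),w2b(onz(T,(368.5,202.7),.124)))
print('expected paddle',R@[-.05,-.225+.1*np.cos(.45)+.005]+o)
im=cv2.imread('pics/side0.png')
g=onz(T,(334.7,141.2),.168);print('orange top',g,w2b(g))
i=onz(T,(294.9,121.9),.084);print('index',i,w2b(i)); print(w2b(tri(T,(294.9,121.9),S,(215.3,169.3))[0]),tri(T,(294.9,121.9),S,(215.3,169.3)))
print(w2b(onz(T,(323,189),.124)))
print(Rr.from_quat(arm.read_eef_rot()).as_matrix().round(3))
E
```

```text
yaw -0.21018056117529152 o [ 0.56777559 -0.05003407] res [[ 0.00011712 -0.00208565]
 [ 0.0013276   0.00087415]
 [-0.00144472  0.0012115 ]]
paddle tri (array([ 0.49066446, -0.16671357,  0.12171182]), np.float64(0.000370532998455557)) onz [ 0.49001651 -0.16760544  0.124     ] [-0.05151818 -0.13120738]
expected paddle [ 0.49176251 -0.16669765]
orange top [ 0.63646621 -0.08081052  0.168     ] [ 0.07360006 -0.01576779]
index [0.70226501 0.0073555  0.084     ] [0.11955619 0.08418602]
[0.12140093 0.08465019] (array([0.704166  , 0.00742458, 0.07990226]), np.float64(0.002093108127683709))
[-0.0403272  -0.01610294]
[[-0.001  0.38  -0.925]
 [ 0.002 -0.925 -0.38 ]
 [-1.    -0.002  0.   ]]
```

```bash
cat >> h.py <<'E'
yaw=-0.2102; o=np.array([.56778,-.05003]); R2=np.array([[np.cos(yaw),-np.sin(yaw)],[np.sin(yaw),np.cos(yaw)]])
def W(x,y,z): return list(R2@[x,y]+o)+[z]
w2b=lambda p:R2.T@(np.array(p)[:2]-o)
yb=-np.r_[R2[:,1],0]; xd=np.array([0,0,-1.]); Q=Rr.from_matrix(np.c_[xd,yb,np.cross(xd,yb)]).as_quat()
def st(m=''): print(m,'t',round(arm.read_time(),2),'bench',w2b(arm.read_tool_pos()).round(4),'z',round(arm.read_tool_pos()[2],4),'F',np.round(arm.read_ft_force(),1),'op',round(arm.read_opening(),3))
E
python3 - <<'E'
from h import *
arm.move_gripper(0.0); st('shut')
P=W(-.05,-.134,.135+.073+.05)
print(arm.ik(P,Q),arm.ik(W(.075,-.0158,.24),Q))
arm.movep(P,Q); st('above')
p=(arm.read_tool_pos(),arm.read_eef_rot()); im=snapshot('wrist'); cv2.imwrite('pics/w1.png',im)
cv2.imwrite('pics/s1.png',cv2.resize(snapshot('side')[90:280,150:390],None,fx=3.3,fy=3.1))
C=cam('wrist',p)
for s,c,_ in blobs(im,(0,150,60),(5,255,255),60)+blobs(im,(170,150,60),(180,255,255),60):print(s,c,w2b(onz(C,c,.123)))
print(proj(C,[W(-.05,-.134,.124)]))
E
```

```text
shut t 0.92 bench [-0.1987 -0.606 ] z 0.3039 F [0.1 0.4 0.4] op 0.003
[ 0.25131116  0.46865043  0.05993584  1.85937074 -0.03719971  0.81464079
 -1.45066857] [ 0.05058766  0.66497299  0.0725367   1.52577791 -0.05489307  0.9528319
 -1.64146396]
above t 2.73 bench [-0.0498 -0.1353] z 0.2582 F [-0.2 -0.1  0.3] op -0.001
[ 226  175   51   62 2620] [250.8 203.6] [-0.05031898 -0.13174517]
[[253.62683262 203.65714685]]
```

View pics/w1.png

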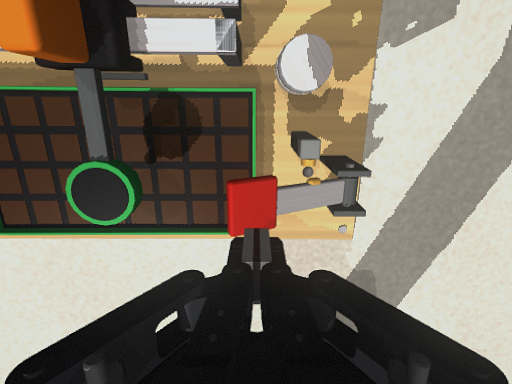

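View pics/s1.png

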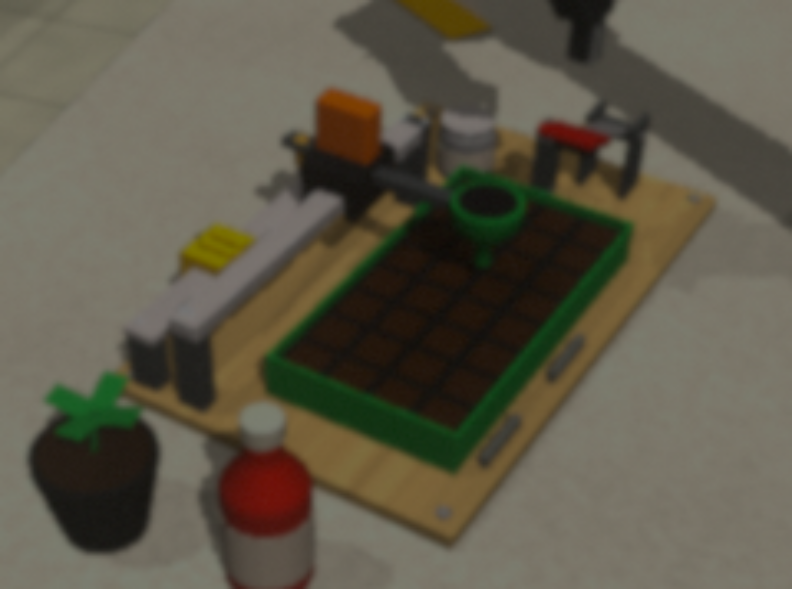

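The wrist view puts the paddle centroid at (251,204), which is bench (-50,-132) mm and agrees with the other two cameras. The closed fingers point just above it, so I'll press now.

```bash
python3 - <<'E'
from h import *
arm.line_to(W(-.05,-.134,.130+.073),0.15); st('near')
for z,y in((.115,-.132),(.100,-.129),(.090,-.127),(.082,-.126),(.079,-.126)):
    arm.line_to(W(-.05,y,z+.073),0.04); st(f'tip {z}')
    if abs(arm.read_ft_force()[2])>25: break
arm.pause(.2); st('hold')
arm.line_to(W(-.05,-.126,.11+.073),0.06); st('up')
arm.line_to(W(-.05,-.126,.26),0.2); st('up2')
p=(arm.read_tool_pos(),arm.read_eef_rot()); im=snapshot('wrist'); cv2.imwrite('pics/w2.png',im)
s=snapshot('side');cv2.imwrite('pics/s2.png',cv2.resize(s[90:280,150:390],None,fx=3.3,fy=3.1))
C=cam('wrist',p)
bw=blobs(im,(0,150,60),(5,255,255),200);bs=blobs(s,(0,150,60),(5,255,255),30)
for q,c,_ in bw:print(q,c,w2b(onz(C,c,.082)))
for q,c,_ in bs:print(q,c)
print(tri(C,bw[0][1],cam('side'),bs[0][1]))
E
```

```text
near t 3.34 bench [-0.0497 -0.1344] z 0.2032 F [0.5 0.2 0.2] op 0.002
tip 0.115 t 3.87 bench [-0.05   -0.1319] z 0.188 F [ 0.1 -0.   0.3] op 0.002
tip 0.1 t 4.4 bench [-0.0503 -0.1292] z 0.1726 F [-0.4 -0.5  0.8] op -0.002
tip 0.09 t 4.81 bench [-0.0503 -0.1269] z 0.1626 F [1.1 0.7 0.8] op 0.001
tip 0.082 t 5.16 bench [-0.05   -0.1259] z 0.1548 F [0.1 0.5 0.3] op 0.003
tip 0.079 t 5.41 bench [-0.0499 -0.1258] z 0.152 F [-0.1 -0.1  1.9] op -0.002
hold t 5.61 bench [-0.0499 -0.1259] z 0.1522 F [ 0.1 -0.   1.9] op -0.003
up t 6.28 bench [-0.0502 -0.126 ] z 0.1831 F [-0.1  0.4 -0.7] op -0.002
up2 t 6.81 bench [-0.0506 -0.1259] z 0.2592 F [-0.7  0.5 -0.6] op -0.003
[ 229  164   46   48 2090] [251.3 187.3] [-0.05089236 -0.12199099]
[310 142  21  14 192] [319.4 148.6]
[217 235  27  28 597] [230.2 248.7]
[486 261  26  33 167] [499.1 276.5]
[223 278  19   6  50] [232.2 281.3]
(array([ 0.49303814, -0.15833627,  0.08069561]), np.float64(0.0017751584487138727))
```

View pics/w2.png

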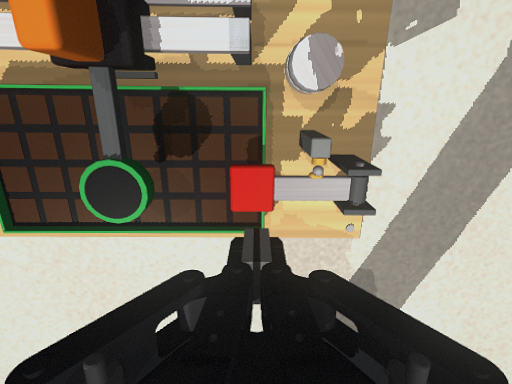

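View pics/s2.png

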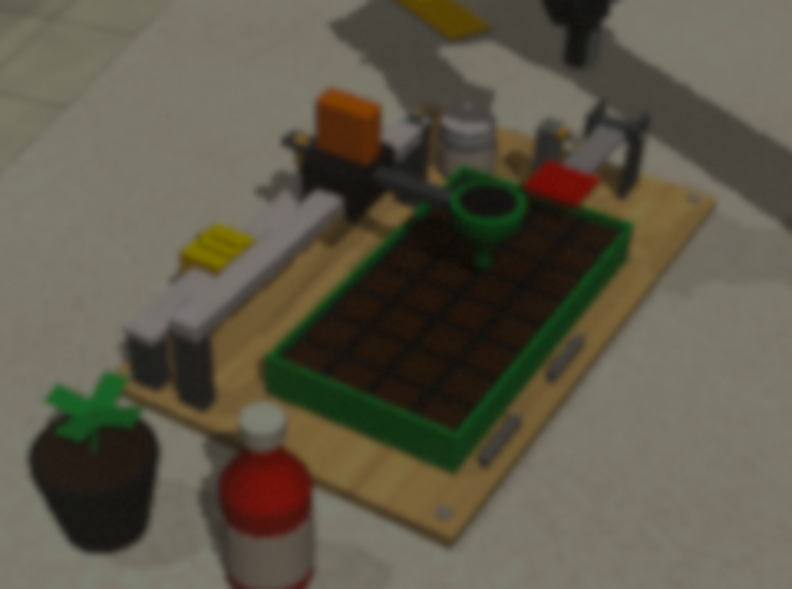

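After release the lever stayed level: its red paddle is at (251,187) in the wrist view and triangulates to z ≈ 81 mm, so the catch holds. The tray has not moved. Next I'll hover over the hopper, look again, and measure the block and the notch.

```bash
python3 - <<'E'
from h import *
arm.line_to(W(-.05,-.126,.29),0.2)
arm.movep(W(.07,.02,.30),Q); arm.move_gripper(1.0); st('hover')
p=(arm.read_tool_pos(),arm.read_eef_rot()); im=snapshot('wrist'); cv2.imwrite('pics/w3.png',im)
np.save('pics/p3.npy',np.r_[p[0],p[1]])
C=cam('wrist',p)
for k,lo,hi,z in(('orange',(6,150,90),(17,255,255),.172),('yellow',(22,150,90),(33,255,255),.083)):
    for s,c,m in blobs(im,lo,hi,150):
        u=m.astype(np.uint8); r=cv2.minAreaRect(cv2.findNonZero(u)); bx=cv2.boxPoints(r)
        print(k,s,c,w2b(onz(C,c,z)).round(4),'corners',[w2b(onz(C,b,z)).round(4).tolist() for b in bx])
E
```

```text
hover t 8.78 bench [0.07   0.0201] z 0.3 F [-0.5  1.5 -0.3] op 1.0
orange [ 284  166   35   63 1792] [300.7 199. ] [ 0.0758 -0.0145] corners [[0.0519, -0.0014], [0.1016, -0.0018], [0.1005, -0.0266], [0.0508, -0.028]]
yellow [ 170  109   45   39 1479] [192.1 128.2] [0.1207 0.0846] corners [[0.1393, 0.1051], [0.1395, 0.0614], [0.1016, 0.0632], [0.1015, 0.1088]]
```

View pics/w3.png

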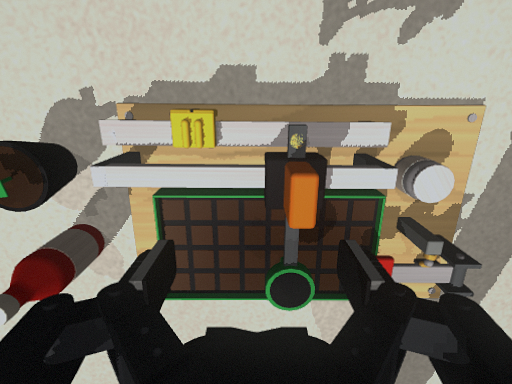

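The wrist view shows the orange block at (301,199), which is bench y ≈ -15 mm, and the yellow index at (192,128), with its notch at bench y ≈ +84.5 mm. The travel needed is therefore about 100 mm. Next I'll grip the block.

```bash
python3 - <<'E'
from h import *
arm.line_to(W(.075,-.015,.27),0.15)
arm.line_to(W(.075,-.015,.204),0.08); st('down')
arm.move_gripper(0.0,60); arm.pause(.2); st('gripped')
p=(arm.read_tool_pos(),arm.read_eef_rot()); im=snapshot('wrist'); cv2.imwrite('pics/w4.png',im)
t=snapshot('top'); cv2.imwrite('pics/t4.png',cv2.resize(t[90:260,220:440],None,fx=3.5,fy=3.5))
E
```

```text
down t 10.26 bench [ 0.0754 -0.015 ] z 0.2046 F [-0.2  0.  -0.1] op 1.001
gripped t 11.06 bench [ 0.0751 -0.0151] z 0.2043 F [-0.7  0.1  2.4] op 0.248
```

View pics/w4.png

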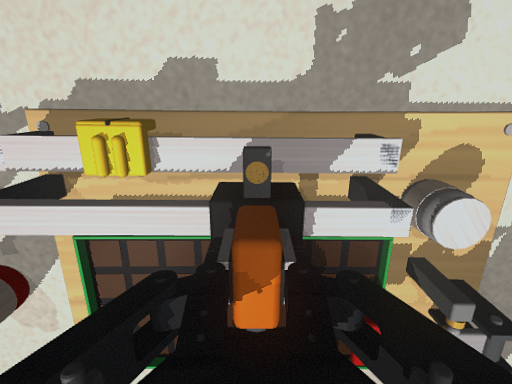

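The block is gripped: the opening of 0.248 is about 21 mm. The ridges show at columns ~100 and ~119, with the gap between them at (109.5,157). I'll measure the notch from this closer view, then slide while logging force.

```bash
python3 - <<'E'
from h import *
p=(arm.read_tool_pos(),arm.read_eef_rot()); C=cam('wrist',p)
print('ridges',[w2b(onz(C,u,.088)).round(4) for u in((100,157),(119,157),(109.5,157),(108,122))],'line',w2b(onz(C,(108,122),.083)))
im=cv2.imread('pics/w4.png')
s,c,m=[b for b in blobs(im,(22,150,40),(33,255,255),400)][0]; r=cv2.boxPoints(cv2.minAreaRect(cv2.findNonZero(m.astype(np.uint8))))
print(s,c,w2b(onz(C,c,.083)),[w2b(onz(C,b,.083)).round(4).tolist() for b in r])
c=cv2.resize(im[100:200,60:280],None,fx=3.6,fy=3.6,interpolation=cv2.INTER_CUBIC);cv2.imwrite('pics/w4c.png',c)
yb_=R2[:,1]
def F():
    f=np.mean([arm.read_ft_force() for _ in range(4)],0); return (R2.T@f[:2]).round(1),f[2].round(1)
for y in (.02,.05,.065):
    arm.line_to(W(.075,y,.204),0.08); print(y,w2b(arm.read_tool_pos()).round(4),F(),round(arm.read_opening(),3),round(arm.read_time(),2))
E
```

```text
ridges [array([0.1155, 0.0904]), array([0.1155, 0.0777]), array([0.1155, 0.0841]), array([0.1387, 0.0812])] line [0.13835353 0.08382331]
[  75  119   80   58 3743] [114.1 146.7] [0.12177125 0.08239971] [[0.1402, 0.1053], [0.1404, 0.0529], [0.1009, 0.0574], [0.1009, 0.1131]]
0.02 [0.0753 0.0212] (array([0.3, 1.7]), np.float64(4.6)) 0.254 11.75
0.05 [0.0754 0.0501] (array([0.1, 0.5]), np.float64(5.1)) 0.254 12.28
0.065 [0.0756 0.0648] (array([2.2, 1.2]), np.float64(5.6)) 0.249 12.62
```

View pics/w4c.png

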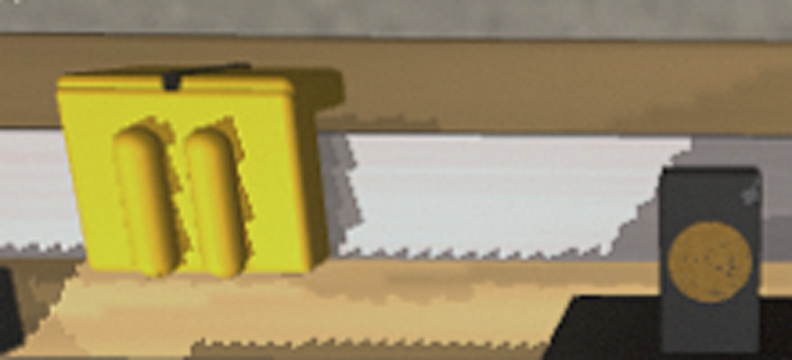

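```bash
python3 - <<'E'
from h import *
def F():
    f=np.mean([arm.read_ft_force() for _ in range(4)],0); return (R2.T@f[:2]).round(1),f[2].round(1)
for y in (.069,.0715,.074,.0755,.077,.0785,.080,.0815,.083,.084):
    arm.line_to(W(.075,y,.204),0.03); print(y,w2b(arm.read_tool_pos()).round(4),F(),round(arm.read_opening(),3),round(arm.read_time(),2))
p=(arm.read_tool_pos(),arm.read_eef_rot()); im=snapshot('wrist'); cv2.imwrite('pics/w5.png',im)
cv2.imwrite('pics/s5.png',cv2.resize(snapshot('side')[90:280,150:390],None,fx=3.3,fy=3.1))
E
```

```text
0.069 [0.0756 0.0681] (array([2.2, 0.5]), np.float64(4.3)) 0.252 12.9
0.0715 [0.0756 0.0705] (array([2.9, 0.6]), np.float64(4.8)) 0.254 13.15
0.074 [0.0756 0.0726] (array([ 2.1, -0.8]), np.float64(5.5)) 0.251 13.4
0.0755 [0.0756 0.0729] (array([ 1. , -2.5]), np.float64(6.1)) 0.25 13.65
0.077 [0.0756 0.0733] (array([ 1.3, -3.9]), np.float64(5.4)) 0.251 13.9
0.0785 [0.0757 0.0735] (array([ 0.7, -5.6]), np.float64(6.3)) 0.248 14.15
0.08 [0.0757 0.0737] (array([ 0.6, -8.3]), np.float64(6.0)) 0.251 14.4
0.0815 [0.0757 0.0742] (array([ -0.2, -10. ]), np.float64(7.3)) 0.251 14.65
0.083 [0.0757 0.0744] (array([ -0.1, -11.5]), np.float64(8.1)) 0.248 14.9
0.084 [0.0757 0.0745] (array([ -0.1, -12.8]), np.float64(7.6)) 0.246 15.15
```

View pics/w5.png

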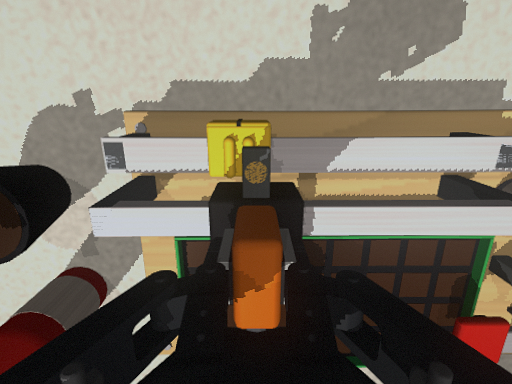

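View pics/s5.png

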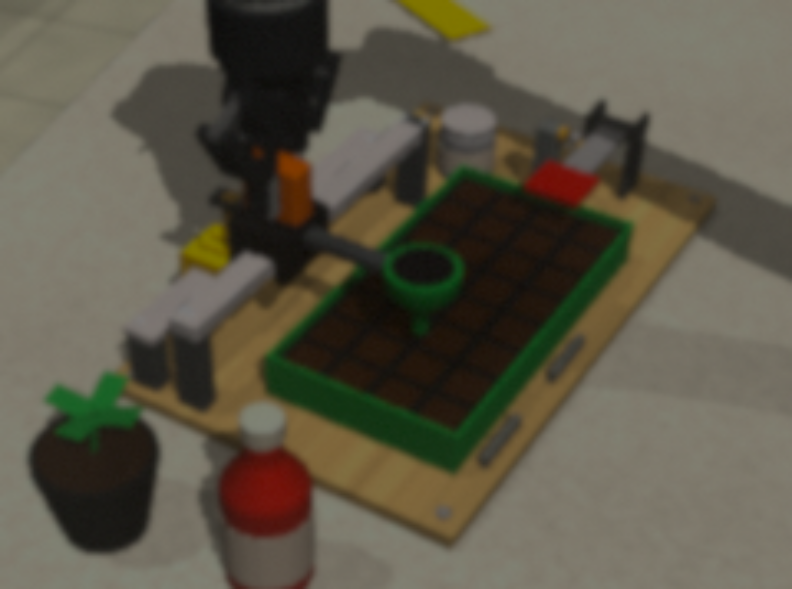

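The ball has met the first ridge: it stalled at bench y ≈ 72.5 mm with the resistance rising, which fits a notch at ≈ 84.5 mm. The wrist view shows the barrel at (257,172) just short of the ridges. The arm gives about 1 mm per N, so I'll push on in small steps until it snaps over.

```bash
python3 - <<'E'
from h import *
def F():
    f=np.mean([arm.read_ft_force() for _ in range(4)],0); return (R2.T@f[:2]).round(1),f[2].round(1)
for y in np.arange(.085,.0961,.001):
    arm.line_to(W(.075,y,.204),0.02); b=w2b(arm.read_tool_pos()); f=F(); print(y.round(4),b.round(4),f,round(arm.read_opening(),3),round(arm.read_time(),2))
    if b[1]>.0785 or abs(f[0][1])>22: break
E
```

```text
0.085 [0.0758 0.0747] (array([  0.4, -13.4]), np.float64(7.8)) 0.25 15.5
0.086 [0.0757 0.0809] (array([ 1.6, -3.6]), np.float64(4.6)) 0.253 15.75
```

```bash
python3 - <<'E'
from h import *
def F():
    f=np.mean([arm.read_ft_force() for _ in range(6)],0); return (R2.T@f[:2]).round(1),f[2].round(1)
arm.pause(.3); print(w2b(arm.read_tool_pos()).round(4),F())
for y in (.0845,.086,.0875):
    arm.line_to(W(.0755,y,.204),0.02); arm.pause(.2); print(y,w2b(arm.read_tool_pos()).round(4),F(),round(arm.read_opening(),3),round(arm.read_time(),2))
p=(arm.read_tool_pos(),arm.read_eef_rot()); im=snapshot('wrist'); cv2.imwrite('pics/w6.png',im)
cv2.imwrite('pics/w6c.png',cv2.resize(im[100:220,160:360],None,fx=4,fy=4,interpolation=cv2.INTER_CUBIC))
E
```

```text
[0.0757 0.0842] (array([3. , 0.1]), np.float64(5.7))
0.0845 [0.0758 0.0841] (array([0.6, 1.6]), np.float64(5.7)) 0.249 16.5
0.086 [0.0758 0.0851] (array([ 1.1, -0.1]), np.float64(5.4)) 0.251 16.95
0.0875 [0.0758 0.0857] (array([ 0.5, -0.5]), np.float64(5.6)) 0.253 17.4
```

View pics/w6c.png

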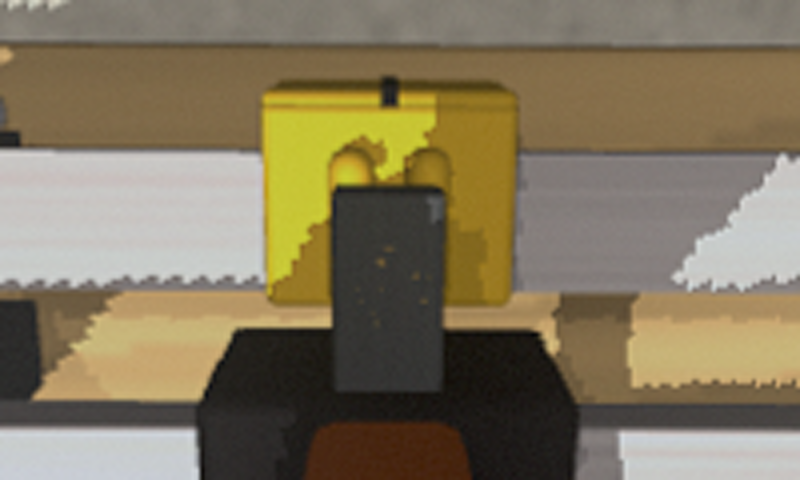

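The ball snapped over: force along the rail fell from 13 N to about 0. In the crop the barrel (centre column 388) lies between the ridges (350 and 428) and lines up with the black mark (389). One last look at the rest of the scene.

```bash
python3 - <<'E'
from h import *
s=snapshot('side');cv2.imwrite('pics/s7.png',cv2.resize(s[90:300,150:390],None,fx=3.3,fy=2.8))
t=snapshot('top');cv2.imwrite('pics/t7.png',cv2.resize(t[90:260,190:440],None,fx=3.2,fy=3.2))
print([(c) for q,c,_ in blobs(s,(0,150,60),(5,255,255),90)]); st()
E
```

```text
[array([319.4, 148.6]), array([230.2, 248.7]), array([502.1, 280.9])]
 t 17.55 bench [0.0758 0.0857] z 0.2043 F [ 1.  -0.8  6.3] op 0.25
```

View pics/s7.png

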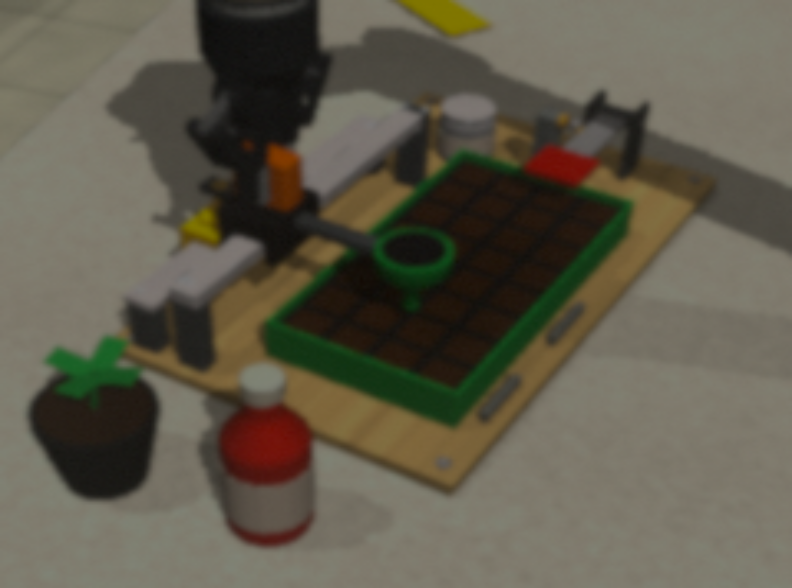

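View pics/t7.png

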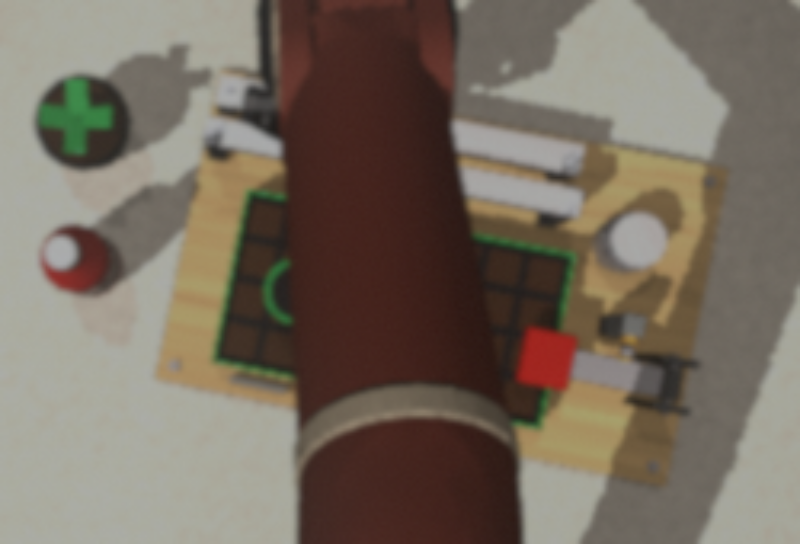

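The paddle is still latched, at side-view pixel (319.4,148.6), the same as right after release. The bottle is at the same pixel as at the start, and the tray, pot and tin look unmoved. The hopper is held in the notch, so I'm handing in.

```bash
python3 -c "
from station import ticket; print(ticket.finish_job())"
```

```text
the job is handed in; nothing more can be done
None
```

The lever is latched down and the hopper is in the notch, still gripped. I handed the job in at about 17.6 s.

- **Lever:** I pressed the paddle with closed fingers and took the hand off. It stayed level at about 81 mm, and at the end it was at the same side-camera pixel as right after release.
- **Hopper:** I gripped the orange block and slid it about 100 mm. It resisted with up to about 13 N at the first ridge, slightly over the stated 10 N, then snapped in and the force along the rail fell to about 0. In the wrist picture the barrel sits midway between the two ridges, in line with the black mark.
- **Other items:** The bottle is within 0.2 pixel of its starting place. The tray, pot and tin look unmoved by eye, though I did not measure them again and the arm hid part of the tray in the last top view.
- **Small disagreement:** The hand settled at bench y 84.2 mm just after the snap and at 85.7 mm in its final pose. My camera estimates of the notch were 84 to 84.6 mm. That gap is within the 2 mm calibration error, and the last picture, taken in the final pose, shows the barrel in line with the mark.

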